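# Tray up the finished ornaments in drying order

## Robot

A 6-joint arm with a two-finger parallel gripper is mounted at the origin on the work surface. World frame = base frame: x ahead of the robot, y to its left, z up, the work surface at z = 0. Lengths are in m, angles in degrees, forces in N, time in s.
With the tool pointing down it reaches from about 0.3 to 0.75 m from the base axis. Payload 8.5 kg.
Tool frame: the origin (TCP) lies midway between the tips of the shut fingers; the grasp point (between the pads) lies 19 mm behind it; z points along the fingers, y is the line along which they close (so a half turn about z gives the same grasp; the last joint's range is limited). The gripper opens to 85 mm and grips with 20 to 120 N. Pads are 22 mm wide; open, the fingers measure 114 mm over their backs; the gripper's body (76 mm by 85 mm) begins 54 mm behind the grasp point. The pads swing forward as they close: fully open they stand 13 mm farther back than shut.
Start: joints at [59.169, 21.807, 74.336, -0, 83.858, -12.336], TCP at [0.174, 0.522, 0.231] pointing down, gripper open.
Joint ranges: [-178.18, 178.18], [-50.72, 133.34], [12.68, 142.11], [-81.47, 261.47], [9.98, 163.14], [-165.26, 165.26]. Speed limits (degrees/s): [136.94, 136.94, 180, 180, 180, 180].

## Interface

Orientations are given as a 3x3 rotation matrix whose columns are the frame's x, y, z axes.
In Python, from rig import env, viewer, recognise, pinpoint gives the robot as it stands.
- The arm moves only by the tool move_arm, never from a script. Its argument "plan" is text: rows parted by semicolons, each of 7 numbers parted by spaces: the shift along the tool's x, y, z in m, then the turn, a rotation vector about the tool's x, y, z in rad, then the finger opening in m, from 0 to 0.0854. A call has 1 to 12 rows; each row shifts and turns the commanded pose from where the row before left it, along the tool's axes as they then stand; what a row does not reach is not made up. A row lasts 1/8 s, in which the tool goes at most 62.5 mm and 10.7 degrees, less where a joint would pass 70% of its speed; a pose out of reach is approached as far as the arm can. A call is refused whole if a number of a shift passes 0.0625 or a number of a turn 0.188, either way. A call with a gripper value outside its range is refused whole. The fingers move at their own pace and stop on an object; "grip_force" is the grip in N (left out, the last holds). Time passes only in rows, so rows that do not move let the fingers close. It gives the time, the measured TCP pose, the force, the opening and the grip force at its end, in the units of the state.
- env.observe(): the state, without advancing time (a new reading comes with each control period).
- viewer.get_image(name): name is "scene" or "top" or "wrist"; returns (picture, depth): 480x640x3 uint8, red, green, blue; 480x640 float32, m along the optical axis (not along the pixel's ray), 0 where there is no reading.
- viewer.calibration(name): a dict with "fx", "fy", "cx", "cy" (pixels), "k1" (the pictures are not rectified: a ray, as slopes to the right and down, at radius r is drawn at 1 + k1 r^2 times it, then the intrinsics apply), "R" (3x3) and "t" (3): a world point X has camera coordinates R X + t. Camera axes: x right, y down, z forward; pixel columns grow to the right and rows downward; lengths in m; the calibration is good to about 2 mm. A picture is of the moment at which its call begins: read the wrist's pose just before it. calibration takes no time and is no camera call; for the wrist camera it gives the pose at the moment of the call.
- env.close_job(): hands the job in; it is judged then, once.
Trained networks look in the newest picture that a camera, given by its name, has taken for a name from the list of things; names that differ only in an ending like _2 or _b are one class to them, and where a whole thing is asked for, a point or a joint stands for the part that bears it (a point fixed in the world has none). Each returns a list of dicts, best first, with "conf" (0 to 1); they miss things now and then, are a little off and sometimes report something else, mostly with a low value. They report only what shows in the picture. A call takes as long as a camera call.
- recognise(camera, name): "extent" ([centre column, centre row, width, height] in pixels, round what is visible of it).
- pinpoint(camera, name): "pixel" ([column, row] in pixels: a listed point, or the origin of a listed thing).
The state is a dict: "time_s": time; "q": joint angles; "qvel": joint speeds; "joint_efforts": joint torques, N m; "position": TCP position; "tool_rot": TCP orientation; "ft_force": force on the tool from outside, world axes, zero at the start; "wrist_torque": the same for the moment, N m; "grip_width": finger opening in m; "gripper_force": force on a finger pad.
Only numpy, scipy, OpenCV 4.12 (cv2) and the standard library are available. Lean on these libraries where they do the work, as an engineer would, in place of code of your own. Each camera call takes 0.05 s, during which the arm holds its last target. There are 200 camera calls.

## Task

Move the four finished ornaments from the drying rack into the packing tray, keeping their order: the one nearest the yellow block on the drying rack goes into the cell next to the tray's yellow block, the next one into the next cell, and so on down the row. Move them in that order too, beginning with the one nearest the yellow block, and leave each standing upright on the floor of its own cell.

Things in the scene. Friction and masses are not known exactly. Their poses are not given: they have to be found in the camera images.
- ornament_red: Loose hard round red bauble with two gold bands, upright on a round flat foot of 34 mm diameter, with a thin brass cap and loop on top. 79 mm tall in all, about 60 g (40 to 85 g). Round about its vertical z axis; widest, 44 mm across, between 28 and 50 mm above the underside: grip it there, 15 N is enough. Origin: centre of the underside. It starts on the red disc.
- ornament_blue: Loose hard blue straight-sided lantern-shaped ornament with two gold bands, upright on a round flat foot of 34 mm diameter, with a thin brass cap and loop on top. 79 mm tall in all, about 60 g (40 to 85 g). Round about its vertical z axis; widest, 44 mm across, between 28 and 50 mm above the underside: grip it there, 15 N is enough. Origin: centre of the underside. It starts on the blue disc.
- ornament_green: Loose hard green fir-tree-like tiered ornament with two gold bands, upright on a round flat foot of 34 mm diameter, with a thin brass cap and loop on top. 79 mm tall in all, about 60 g (40 to 85 g). Round about its vertical z axis; widest, 44 mm across, between 28 and 50 mm above the underside: grip it there, 15 N is enough. Origin: centre of the underside. It starts on the green disc.
- ornament_white: Loose hard white ridged pine-cone ornament, upright on a round flat foot of 34 mm diameter, with a thin brass cap and loop on top. 79 mm tall in all, about 60 g (40 to 85 g). Round about its vertical z axis; widest, 44 mm across, between 28 and 50 mm above the underside: grip it there, 15 N is enough. Origin: centre of the underside. It starts on the white disc.
- disc_red: Fixed red disc, 58 mm wide, 8 mm thick, on the dark slatted drying rack (slats 12 mm high): the red ornament's place at the start. Four discs in a straight row, 64 mm apart, in any order. Origin: centre of its underside, 12 mm above the table; its top is 20 mm above the table. Its y axis runs along the row, x level across it, z up.
- disc_blue: Fixed blue disc, 58 mm wide, 8 mm thick, on the dark slatted drying rack (slats 12 mm high): the blue ornament's place at the start. Four discs in a straight row, 64 mm apart, in any order. Origin: centre of its underside, 12 mm above the table; its top is 20 mm above the table. Its y axis runs along the row, x level across it, z up.
- disc_green: Fixed green disc, 58 mm wide, 8 mm thick, on the dark slatted drying rack (slats 12 mm high): the green ornament's place at the start. Four discs in a straight row, 64 mm apart, in any order. Origin: centre of its underside, 12 mm above the table; its top is 20 mm above the table. Its y axis runs along the row, x level across it, z up.
- disc_white: Fixed white disc, 58 mm wide, 8 mm thick, on the dark slatted drying rack (slats 12 mm high): the white ornament's place at the start. Four discs in a straight row, 64 mm apart, in any order. Origin: centre of its underside, 12 mm above the table; its top is 20 mm above the table. Its y axis runs along the row, x level across it, z up.
- start_block: Fixed yellow block 60 x 20 x 20 mm at one end of the drying rack (either end; a dark brown block like it is at the other end), in line with the discs. Marks where the row begins: the disc centres are 54, 118, 182 and 246 mm from its centre. Origin: centre of its underside, 12 mm above the table.
- tray: Fixed wooden packing tray, 70 x 262 mm: a row of four open cells 58 x 58 mm inside. Cell floors 6 mm, slat tops 16 mm above the table. Origin: centre of its underside, on the table; y along the row, x across, z up. Cell centres at x = 0, y = +96, +32, -32, -96 mm. A yellow block (60 x 20 mm, 32 mm high) on its +y end marks the cell where the row begins.

How it is judged:
By the outcome, as a careful person would: the job done as asked, in the order asked, and still so for the second after the job is handed in, with the robot touching nothing.
It also fails if it takes over 109 s, if anything falls off the work surface, if the arm or the gripper's body presses on something with over 40 N, if the wrist force passes 120 N, or if a joint passes its speed limit or range.

## Working session

There is one attempt and no reset: what is moved stays moved. The work goes in short steps, Python scripts to look and compute and a tool call to move; the robot and the scene stay as the last step left them, time stands still between calls to the robot, and variables do not carry over. Pictures are saved under pics/ and viewed, at most 15 in all, crops included, and the job is handed in when it is done.

Besides the shell and the picture viewer there is one more tool, called after ">>>" by a JSON object that holds its "method" and its "body", one argument or row to a line. move_arm: Moves the arm, as the interface text tells. Its arguments: {"type":"object","properties":{"plan":{"type":"string"},"grip_force":{"type":"number"}},"required":["plan"]}

```bash
ls; mkdir -p pics; python3 - <<'E'
from rig import env, viewer, recognise, pinpoint
import cv2
s=env.observe(); print(s['time_s'],s['position'],s['tool_rot'],s['grip_width'])
for c in ['top','scene']:
    im,d=viewer.get_image(c); cv2.imwrite(f'pics/{c}0.png',im[:,:,::-1])
    print(c,viewer.calibration(c))
    for n in ['disc_red','disc_blue','disc_green','disc_white','ornament_red','ornament_blue','ornament_green','ornament_white','start_block','tray']:
        print(n,[(p['pixel'],round(p['conf'],2)) for p in pinpoint(c,n)[:2]])
E
```

```text
pics
0.0 [0.17429662 0.52133968 0.23067509] [[-9.48367678e-01  3.17172094e-01 -7.80752278e-04]
 [ 3.17172892e-01  9.48366813e-01 -1.32070871e-03]
 [ 3.21547602e-04 -1.50015091e-03 -9.99998823e-01]] 0.08551346003629412
top {'fx': 587.0772303777294, 'fy': 587.0772303777294, 'cx': 314.13013106938257, 'cy': 235.7601062041784, 'k1': -0.016618336433594873, 'R': array([[ 0.01403234, -0.99989159,  0.00446115],
       [-0.99428793, -0.01442552, -0.10575168],
       [ 0.10580457, -0.00295173, -0.99438256]]), 't': array([-0.02073772,  0.5087632 ,  1.37195997])}
disc_red [([375.7, 232.1], 0.47)]
disc_blue [([397.4, 240.3], 0.56)]
disc_green [([446.5, 253.2], 0.59), ([350.5, 229.0], 0.47)]
disc_white [([426.1, 241.9], 0.56)]
ornament_red [([368.9, 231.2], 0.66)]
ornament_blue [([398.1, 238.6], 0.86)]
ornament_green [([448.9, 250.6], 0.88)]
ornament_white [([422.3, 243.0], 0.78)]
start_block [([352.6, 224.3], 0.62), ([425.5, 246.2], 0.27)]
tray [([215.1, 228.8], 0.95)]
scene {'fx': 500.43819301350953, 'fy': 500.43819301350953, 'cx': 313.0724047626105, 'cy': 238.96414481527958, 'k1': -0.0003505116025043859, 'R': array([[ 0.02354607,  0.99963111,  0.0135361 ],
       [ 0.68214143, -0.00616651, -0.73119426],
       [-0.73084106,  0.02645029, -0.68203499]]), 't': array([ 0.01564559, -0.31339883,  1.41851885])}
disc_red [([253.1, 259.3], 0.82)]
disc_blue [([222.7, 253.2], 0.53)]
disc_green [([164.8, 242.6], 0.59)]
disc_white [([196.5, 245.0], 0.48)]
ornament_red [([255.2, 254.4], 0.94)]
ornament_blue [([225.0, 249.8], 0.82)]
ornament_green [([165.8, 236.8], 0.78)]
ornament_white [([198.4, 245.2], 0.88)]
start_block [([275.4, 263.5], 0.72), ([194.9, 247.4], 0.27)]
tray [([434.1, 260.2], 0.64)]
```

View pics/top0.png

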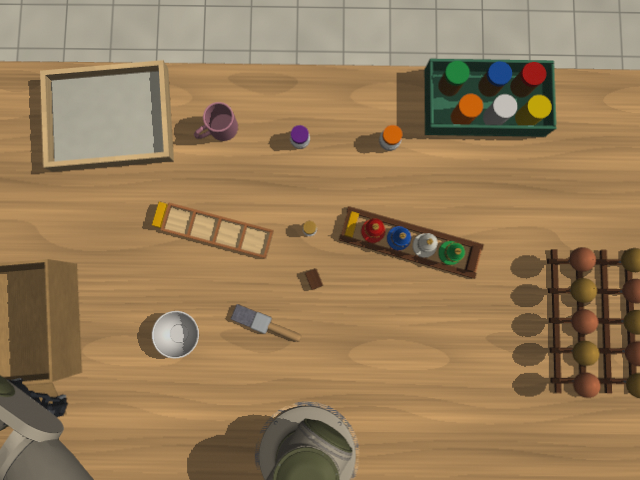

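View pics/scene0.png

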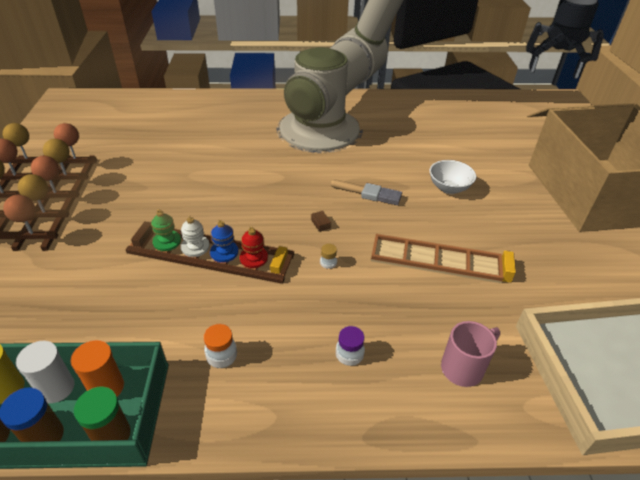

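```bash
cat > h.py <<'E'
import numpy as np, cv2
from rig import env, viewer, recognise, pinpoint
def ray(cam,px,z,c=None):
    "world point on height z seen at pixel px"
    c=c or viewer.calibration(cam)
    u=np.array([(px[0]-c['cx'])/c['fx'],(px[1]-c['cy'])/c['fy']]); r=u.copy()
    for _ in range(5): r=u/(1+c['k1']*(r@r))
    d=c['R'].T@np.array([*r,1]); o=-c['R'].T@c['t']
    return o+d*(z-o[2])/d[2]
def pix(cam,X,c=None):
    c=c or viewer.calibration(cam); p=c['R']@np.array(X)+c['t']; r=p[:2]/p[2]; r=r*(1+c['k1']*(r@r))
    return r*c['fx']+[c['cx'],c['cy']]
def delta(p,yaw):
    "tool-frame shift to TCP p, and turn about tool z so tool y lies at world angle yaw deg (mod 180)"
    s=env.observe(); R=s['tool_rot']; a=np.degrees(np.arctan2(R[1,1],R[0,1]))
    dy=(yaw-a+90)%180-90
    return np.round(R.T@(np.array(p)-s['position']),4), round(-np.radians(dy),4), round(dy,1)
E
python3 - <<'E'
from h import *
T={'top':{'ornament_red':[368.9,231.2],'ornament_blue':[398.1,238.6],'ornament_white':[422.3,243],'ornament_green':[448.9,250.6],'start_block':[352.6,224.3],'tray':[215.1,228.8]},
'scene':{'ornament_red':[255.2,254.4],'ornament_blue':[225,249.8],'ornament_white':[198.4,245.2],'ornament_green':[165.8,236.8],'start_block':[275.4,263.5],'tray':[434.1,260.2]}}
for c in T:
    for n,p in T[c].items(): print(c,n,ray(c,p,.02 if 'orn' in n else .012 if 'bl' in n else 0).round(4))
E
```

```text
top ornament_red [ 0.5227 -0.1447  0.02  ]
top ornament_blue [ 0.5058 -0.2148  0.02  ]
top ornament_white [ 0.4961 -0.2728  0.02  ]
top ornament_green [ 0.4787 -0.3365  0.02  ]
top start_block [ 0.5398 -0.106   0.012 ]
top tray [0.5254 0.2275 0.    ]
scene ornament_red [ 0.5255 -0.1459  0.02  ]
scene ornament_blue [ 0.5115 -0.2085  0.02  ]
scene ornament_white [ 0.4974 -0.2648  0.02  ]
scene ornament_green [ 0.4712 -0.3366  0.02  ]
scene start_block [ 0.5439 -0.1047  0.012 ]
scene tray [0.5261 0.2235 0.    ]
```

The top view shows the rack's yellow block at (350,223), followed by red (373,231), blue (400,238), white (427,245) and green (452,252). The tray's yellow block is at (158,215), its left (+y) end. The scene view shows the same order, and the tray is empty. First I'll turn the tool to close across the rows and rise.

>>> {"method": "move_arm", "body": {
  "plan": "0 0 -0.01 0 0 0.167 0.085;0 0 -0.01 0 0 0.167 0.085;0 0 -0.01 0 0 0.167 0.085;0 0 -0.01 0 0 0.167 0.085;0 0 -0.01 0 0 0.167 0.085;0 0 -0.01 0 0 0.167 0.085;0 0 -0.01 0 0 0.167 0.085;0 0 -0.01 0 0 0.167 0.085;0 0 -0.01 0 0 0.167 0.085;0 0 0 0 0 0 0.085",
  "grip_force": 20
}}

```text
time_s: 2.35
position: [0.1745, 0.5217, 0.3219]
tool_rot: [[0.251, 0.968, 0.001], [0.968, -0.251, 0.001], [0.001, 0.0, -1.0]]
ft_force: [0.9, 0.6, 0.1]
grip_width: 0.0848
gripper_force: 0.0
```

```bash
python3 - <<'E'
from h import *
c=viewer.calibration('wrist'); s=env.observe(); R=s['tool_rot']
print('cam in tool',R.T@(-c['R'].T@c['t']-s['position']),'fwd',R.T@c['R'][2], c['fx'])
print(s['position'],s['q'],R.round(3))
print(delta([.526,.226,.32],-14.5))
E
```

```text
cam in tool [ 0.07944891  0.00162526 -0.1419635 ] fwd [-3.09294765e-01  2.24569589e-05  9.50966218e-01] 332.57499334406253
[0.17452213 0.52174246 0.32185324] [ 5.91730393e+01  1.91440268e+01  6.36437463e+01 -2.02980224e-05
  9.71300809e+01  7.36948874e+01] [[ 0.251  0.968  0.001]
 [ 0.968 -0.251  0.001]
 [ 0.001  0.    -1.   ]]
(array([-0.1982,  0.4144,  0.0017]), np.float64(-0.0004), np.float64(0.0))
```

>>> {"method": "move_arm", "body": {
  "plan": "-0.025 0.052 0 0 0 0 0.085;-0.025 0.052 0 0 0 0 0.085;-0.025 0.052 0 0 0 0 0.085;-0.025 0.052 0 0 0 0 0.085;-0.025 0.052 0 0 0 0 0.085;-0.025 0.052 0 0 0 0 0.085;-0.025 0.052 0 0 0 0 0.085;-0.025 0.052 0 0 0 0 0.085;0 0 0 0 0 0 0.085;0 0 0 0 0 0 0.085"
}}

```text
time_s: 3.6
position: [0.5262, 0.2233, 0.3209]
tool_rot: [[0.25, 0.968, -0.001], [0.968, -0.25, 0.0], [-0.0, -0.001, -1.0]]
ft_force: [-0.1, -0.6, -0.2]
grip_width: 0.0851
gripper_force: 0.0
```

```bash
python3 - <<'E'
from h import *
s=env.observe(); c=viewer.calibration('wrist'); print(s['position'],s['qvel'].round(1) if hasattr(s['qvel'],'round') else s['qvel'])
im,d=viewer.get_image('wrist'); cv2.imwrite('pics/w1.png',im[:,:,::-1]); np.savez('w1.npz',im=im,d=d,**c)
p=pinpoint('wrist','tray'); print([(q['pixel'],q['conf'],ray('wrist',q['pixel'],0,c)) for q in p])
m=cv2.inRange(cv2.cvtColor(im,cv2.COLOR_RGB2HSV),(20,150,120),(33,255,255))
n,l,st,ce=cv2.connectedComponentsWithStats(m); 
for i in range(1,n):
    if st[i,4]>100: print(st[i],ce[i],ray('wrist',ce[i],.032,c))
E
```

```text
[0.5261855  0.22331263 0.32086572] [ 1.3 -0.9  0.2 -0.1  0.2  0.6]
[([317.8, 190.8], 0.84, array([0.52455737, 0.22667462, 0.        ]))]
[294  71  50  19 941] [318.39638682  79.91498406] [0.56042088 0.36014091 0.032     ]
[352 332  20  18 229] [361.34061135 340.31441048] [ 0.53269708 -0.00451152  0.032     ]
[374 382  25  10 190] [388.03157895 385.87368421] [ 0.55622178 -0.10018801  0.032     ]
```

View pics/w1.png

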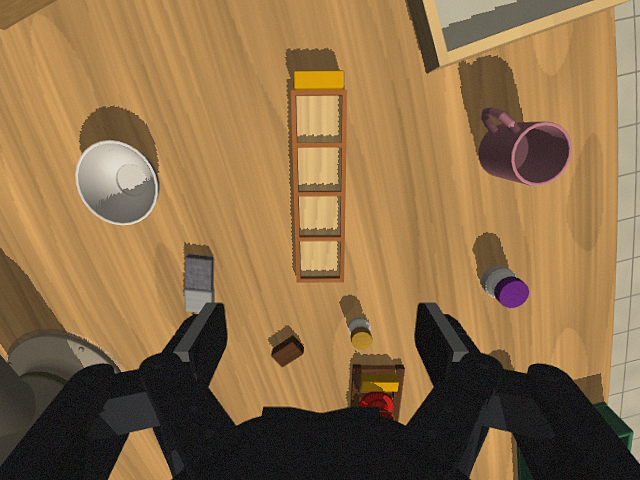

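The wrist view shows the tray, with its yellow block at (318,80) and cells near (318,118), (319,168), (319,215) and (319,258). I'll check the tray axis from these points.

```bash
python3 - <<'E'
from h import *
f=dict(np.load('w1.npz')); im=f['im']; c={k:f[k] for k in('cx','cy','fx','fy','k1','R','t')}
for p in [(292,90),(347,90),(297,281),(343,281)]: print(p,ray('w',p,.016,c).round(4))
hsv=cv2.cvtColor(im,cv2.COLOR_RGB2HSV)
C=[]
for p in [(318,118),(319,168),(319,215),(319,258)]:
    print(hsv[p[1],p[0]],end=' ')
    m=cv2.inRange(hsv,(15,40,140),(30,160,255)); roi=np.zeros_like(m); roi[p[1]-30:p[1]+30,290:350]=m[p[1]-30:p[1]+30,290:350]
    roi=cv2.morphologyEx(roi,cv2.MORPH_OPEN,np.ones((3,3)))
    n,l,st,ce=cv2.connectedComponentsWithStats(roi); i=l[p[1],p[0]]; print(st[i],ray('w',st[i][:2]+st[i][2:4]/2,.006,c).round(4))
    C.append(ray('w',st[i][:2]+st[i][2:4]/2,.006,c))
C=np.array(C); print('mean',C.mean(0)); d=C[0]-C[3]; print(np.linalg.norm(d),np.degrees(np.arctan2(d[1],d[0])))
E
```

```text
(292, 90) [0.5262 0.3594 0.016 ]
(347, 90) [0.5924 0.3423 0.016 ]
(297, 281) [0.4621 0.1081 0.016 ]
(343, 281) [0.5276 0.0912 0.016 ]
[ 18 118 205] [ 296   95   43   42 1673] [0.5491 0.3221 0.006 ]
[ 19 117 203] [ 298  147   40   38 1456] [0.5336 0.2601 0.006 ]
[ 19 114 221] [ 299  196   39   33 1255] [0.5181 0.1977 0.006 ]
[ 20 119 216] [ 300  241   38   30 1074] [0.5023 0.1344 0.006 ]
mean [0.52578395 0.22859066 0.006     ]
0.1934173291553298 75.9955630204481
```

>>> {"method": "move_arm", "body": {
  "plan": "-0.057 0.0115 0 0 0 0 0.085;-0.057 0.0115 0 0 0 0 0.085;-0.057 0.0115 0 0 0 0 0.085;-0.057 0.0115 0 0 0 0 0.085;-0.057 0.0115 0 0 0 0 0.085;-0.057 0.0115 0 0 0 0 0.085;-0.057 0.0115 0 0 0 0 0.085;-0.057 0.0115 0 0 0 0 0.085;0 0 0 0 0 0 0.085;0 0 0 0 0 0 0.085;0 0 0 0 0 0 0.085"
}}

```text
time_s: 5.08
position: [0.5009, -0.2396, 0.3218]
tool_rot: [[0.25, 0.968, 0.001], [0.968, -0.25, -0.0], [-0.0, 0.001, -1.0]]
ft_force: [1.1, -0.3, 1.3]
grip_width: 0.0846
gripper_force: 0.0
```

```bash
python3 - <<'E'
from h import *
s=env.observe(); c=viewer.calibration('wrist'); print(s['position'])
im,d=viewer.get_image('wrist'); cv2.imwrite('pics/w2.png',im[:,:,::-1])
P=[]
for n in ['red','blue','white','green']:
    a=pinpoint('wrist','ornament_'+n); b=pinpoint('wrist','disc_'+n); e=recognise('wrist','ornament_'+n)
    print(n,[(q['pixel'],round(q['conf'],2),ray('w',q['pixel'],.02,c).round(4)) for q in a[:1]],[(q['pixel'],ray('w',q['pixel'],.012,c).round(4)) for q in b[:1]],e[:1])
    if a: P.append(ray('w',a[0]['pixel'],.02,c))
q=pinpoint('wrist','start_block'); print([(i['pixel'],i['conf'],ray('w',i['pixel'],.012,c).round(4)) for i in q])
P=np.array(P); v=P[0]-P[-1]; print(P.mean(0),np.linalg.norm(v),np.degrees(np.arctan2(v[1],v[0])))
E
```

```text
[ 0.50085095 -0.239622    0.32180593]
red [([323.4, 119.6], 0.56, array([ 0.5303, -0.1476,  0.02  ]))] [([320.6, 121.6], array([ 0.5263, -0.1488,  0.012 ]))] [{'extent': [326.6, 120.2, 36.1, 45.2], 'conf': 0.95}]
blue [([317.8, 172.0], 0.55, array([ 0.5069, -0.2093,  0.02  ]))] [([323.5, 173.2], array([ 0.5136, -0.2136,  0.012 ]))] [{'extent': [320.2, 175.7, 40.2, 32.0], 'conf': 0.91}]
white [([323.3, 219.6], 0.83, array([ 0.4979, -0.2737,  0.02  ]))] [([322.0, 215.9], array([ 0.497 , -0.2701,  0.012 ]))] [{'extent': [325.3, 228.6, 33.0, 33.3], 'conf': 0.57}]
green [([316.2, 267.4], 0.95, array([ 0.4705, -0.3399,  0.02  ]))] [([324.5, 262.2], array([ 0.4833, -0.3382,  0.012 ]))] [{'extent': [318.5, 275.0, 34.0, 40.2], 'conf': 0.77}]
[([326.3, 80.2], 0.66, array([ 0.5456, -0.1028,  0.012 ]))]
[ 0.50138999 -0.24262192  0.02      ] 0.20132364472719136 72.71664837110235
```

View pics/w2.png

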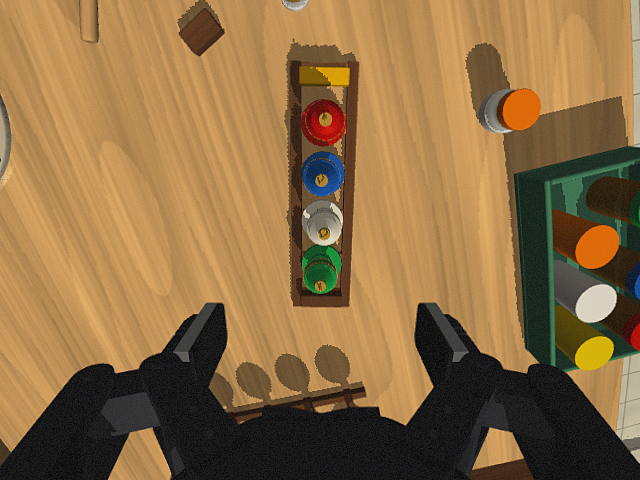

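The wrist view shows the rack row nearly vertical: caps at red (325,120), blue (321,179), white (323,234) and green (320,286), with the yellow block at (325,76). I'll cross-check using the caps.

```bash
python3 - <<'E'
from h import *
c=viewer.calibration('wrist')
P=np.array([ray('w',p,.095,c) for p in [(325,120),(321,180),(323,233),(320,286)]]); print(P.round(4),P.mean(0).round(4))
for p in [(299,68),(351,68),(299,86),(351,86)]: print(ray('w',p,.032,c).round(4))
for p in [(292,63),(357,63),(293,305),(349,305)]: print(ray('w',p,.02,c).round(4))
v=P[0]-P[3];print(np.linalg.norm(v),np.degrees(np.arctan2(v[1],v[0])))
E
```

```text
[[ 0.5302 -0.1528  0.095 ]
 [ 0.5104 -0.2124  0.095 ]
 [ 0.4972 -0.2719  0.095 ]
 [ 0.4768 -0.3363  0.095 ]] [ 0.5037 -0.2434  0.095 ]
[ 0.5165 -0.0861  0.032 ]
[ 0.576  -0.1016  0.032 ]
[ 0.5112 -0.1052  0.032 ]
[ 0.5714 -0.1209  0.032 ]
[ 0.5097 -0.0763  0.02  ]
[ 0.5858 -0.0961  0.02  ]
[ 0.4205 -0.3913  0.02  ]
[ 0.5017 -0.4125  0.02  ]
0.1910359935566087 73.77170625153113
```

>>> {"method": "move_arm", "body": {
  "plan": "0.0185 0.001 0.027 0 0 0 0.085;0.0185 0.001 0.027 0 0 0 0.085;0.0185 0.001 0.027 0 0 0 0.085;0.0185 0.001 0.027 0 0 0 0.085;0.0185 0 0.027 0 0 0 0.085;0 0 0.027 0 0 0 0.085;0 0 0 0 0 0 0.085;0 0 0 0 0 0 0.085;0 0 0 0 0 0 0.085"
}}

```text
time_s: 6.9
position: [0.5282, -0.1533, 0.1605]
tool_rot: [[0.253, 0.968, 0.002], [0.968, -0.253, -0.001], [-0.001, 0.002, -1.0]]
ft_force: [0.5, -0.5, -0.8]
grip_width: 0.0849
gripper_force: 0.0
```

```bash
cat >> h.py <<'E'
def look(name,z0,tag=None,yaw=-15):
    "where the ornament stands (underside height z0), by networks in the wrist picture, and the moves to grasp"
    s=env.observe(); c=viewer.calibration('wrist'); im,d=viewer.get_image('wrist')
    if tag: cv2.imwrite(f'pics/{tag}.png',im[:,:,::-1])
    print(s['position'].round(4))
    for n,z in(('ornament_',z0),('disc_',z0-.008)):
        for q in pinpoint('wrist',n+name)[:1]:
            p=ray('w',q['pixel'],z,c); print(n,q['pixel'],round(q['conf'],2),p.round(4),delta([*p[:2],z0+.020],yaw))
    for q in recognise('wrist','ornament_'+name)[:1]: print(q)
E
python3 -c "
from h import *
look('red',.02,'w3')"
```

```text
[ 0.5282 -0.1533  0.1605]
ornament_ [320.0, 219.2] 0.63 [ 0.5316 -0.1462  0.02  ] (array([0.0077, 0.0015, 0.1202]), np.float64(0.0065), np.float64(-0.4))
disc_ [316.0, 163.0] 0.19 [ 0.5403 -0.0994  0.012 ] (array([ 0.0551, -0.0017,  0.12  ]), np.float64(0.0066), np.float64(-0.4))
{'extent': [322.4, 235.5, 58.0, 64.8], 'conf': 0.62}
```

View pics/w3.png

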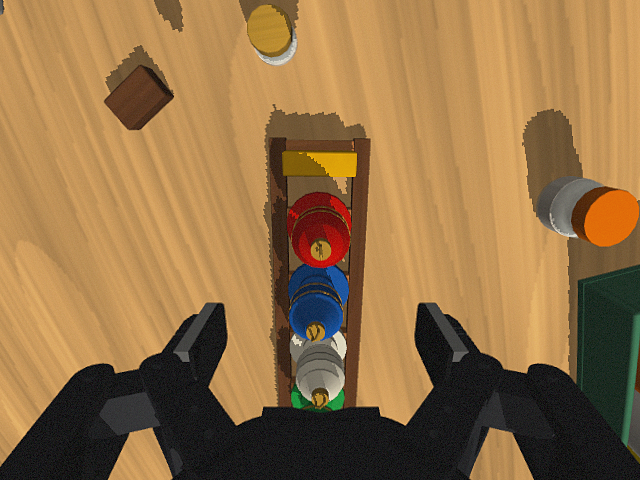

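The wrist view shows red's cap at (320,250), the back edge of its disc at (320,192) and the yellow block at (320,163). I'll cross-check these.

```bash
python3 - <<'E'
from h import *
c=viewer.calibration('wrist')
u=np.array([.25,.968,0])
print('cap',ray('w',(320,250),.095,c).round(4),'disc',(ray('w',(320,192),.02,c)-.029*u).round(4),'disc sides',ray('w',(288,213),.02,c).round(4),ray('w',(352,213),.02,c).round(4))
print('bluecap',ray('w',(316,332),.095,c).round(4),'bluediscback',(ray('w',(319,263),.02,c)-.029*u).round(4))
print('block',ray('w',(320,164),.032,c).round(4), (ray('w',(320,177),.032,c)-.01*u).round(4))
E
```

```text
cap [ 0.5307 -0.1475  0.095 ] disc [ 0.5299 -0.1506  0.02  ] disc sides [ 0.5057 -0.1333  0.02  ] [ 0.5594 -0.1473  0.02  ]
bluecap [ 0.512  -0.2074  0.095 ] bluediscback [ 0.5126 -0.2132  0.02  ]
block [ 0.5434 -0.0989  0.032 ] [ 0.5383 -0.1186  0.032 ]
```

>>> {"method": "move_arm", "body": {
  "plan": "0.005 0.001 0.024 0 0 0 0.085;0 0 0.025 0 0 0 0.085;0 0 0.025 0 0 0 0.085;0 0 0.025 0 0 0 0.085;0 0 0.024 0 0 0 0.085;0 0 0 0 0 0 0.085;0 0 0 0 0 0 0.085;0 0 0 0 0 0 0.03;0 0 0 0 0 0 0.03;0 0 0 0 0 0 0.03;0 0 0 0 0 0 0.03;0 0 0 0 0 0 0.03",
  "grip_force": 20
}}

```text
time_s: 8.6
position: [0.5302, -0.1484, 0.0369]
tool_rot: [[0.252, 0.968, 0.001], [0.968, -0.252, -0.0], [-0.0, 0.001, -1.0]]
ft_force: [-1.2, 0.9, 6.8]
grip_width: 0.0436
gripper_force: 20.0
```

>>> {"method": "move_arm", "body": {
  "plan": "0 0 -0.015 0 0 0 0.03;0 0 -0.035 0 0 0 0.03;0 0 -0.04 0 0 0 0.03;0 0 -0.04 0 0 0 0.03;0.03 -0.0065 -0.02 0 0 0 0.03;0.05 -0.011 0 0 0 0 0.03;0.056 -0.012 0 0 0 0 0.03;0.056 -0.012 0 0 0 0 0.03;0.056 -0.012 0 0 0 0 0.03;0.056 -0.012 0 0 0 0 0.03;0.056 -0.012 0 0 0 0 0.03;0.05 -0.011 0 0 0 0 0.03"
}}

```text
time_s: 10.1
position: [0.5474, 0.2729, 0.1872]
tool_rot: [[0.252, 0.968, 0.001], [0.968, -0.252, 0.0], [0.0, 0.0, -1.0]]
ft_force: [1.0, -0.2, -1.2]
grip_width: 0.0432
gripper_force: 20.6
```

>>> {"method": "move_arm", "body": {
  "plan": "0.03 -0.006 0 0 0 0 0.03;0.018 -0.0035 0 0 0 0 0.03;0 0 0 0 0 0 0.03;0 0 0 0 0 0 0.03;0 0 0 0 0 0 0.03"
}}

```text
time_s: 10.72
position: [0.5509, 0.3185, 0.1865]
tool_rot: [[0.254, 0.967, -0.0], [0.967, -0.254, -0.0], [-0.0, -0.0, -1.0]]
ft_force: [-0.4, -0.5, -1.5]
grip_width: 0.043
gripper_force: 20.6
```

```bash
python3 - <<'E'
from h import *
s=env.observe(); c=viewer.calibration('wrist'); im,d=viewer.get_image('wrist'); cv2.imwrite('pics/w4.png',im[:,:,::-1])
C=np.array([.5265,.2265]);u=np.array([.247,.969])
for z in (.022,.023): print(delta([*(C+.096*u),z],-14.3))
print(pix('w',[*(C+.096*u),.006],c),[(q['pixel'],q['conf'],ray('w',q['pixel'],0,c)) for q in pinpoint('wrist','tray')])
E
```

```text
(array([ 0.0007, -0.0009,  0.1645]), np.float64(-0.0067), np.float64(0.4))
(array([ 0.0007, -0.0009,  0.1635]), np.float64(-0.0067), np.float64(0.4))
[317.89975467 216.10740788] []
```

View pics/w4.png

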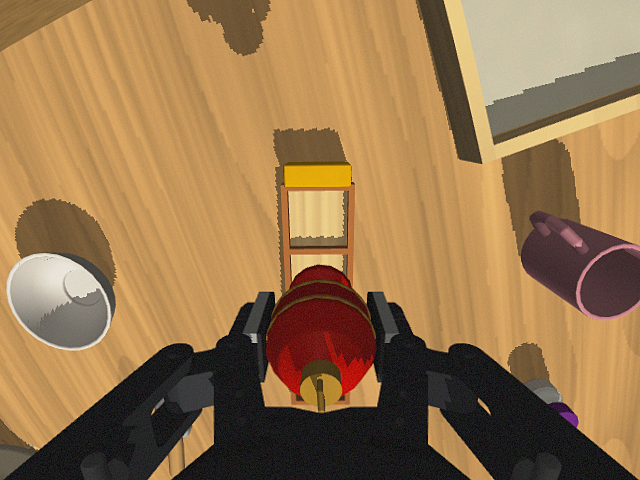

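Cell 1 shows centred at (318,217), against a predicted (318,216), and red hangs upright. Lowering it and releasing.

>>> {"method": "move_arm", "body": {
  "plan": "0.0005 -0.0005 0.025 0 0 0 0.03;0 0 0.035 0 0 0 0.03;0 0 0.035 0 0 0 0.03;0 0 0.03 0 0 0 0.03;0 0 0.02 0 0 0 0.03;0 0 0.01 0 0 0 0.03;0 0 0.006 0 0 0 0.03;0 0 0.002 0 0 0 0.03;0 0 0 0 0 0 0.03;0 0 0 0 0 0 0.03"
}}

```text
time_s: 12.08
position: [0.5506, 0.3203, 0.0239]
tool_rot: [[0.252, 0.968, 0.001], [0.968, -0.252, 0.0], [0.001, 0.001, -1.0]]
ft_force: [-0.2, 0.1, -0.4]
grip_width: 0.0434
gripper_force: 20.6
```

>>> {"method": "move_arm", "body": {
  "plan": "0 0 0.001 0 0 0 0.03;0 0 0 0 0 0 0.05;0 0 0 0 0 0 0.06;0 0 0 0 0 0 0.085;0 0 0 0 0 0 0.085;0 0 -0.01 0 0 0 0.085;0 0 -0.03 0 0 0 0.085;0 0 -0.04 0 0 0 0.085;0 0 -0.04 0 0 0 0.085;-0.03 0.006 -0.03 0 0 0 0.085;-0.05 0.01 0 0 0 0 0.085;-0.055 0.011 0 0 0 0 0.085"
}}

```text
time_s: 13.58
position: [0.5422, 0.1817, 0.1734]
tool_rot: [[0.251, 0.968, 0.002], [0.968, -0.251, 0.0], [0.001, 0.002, -1.0]]
ft_force: [1.3, 0.7, 0.3]
grip_width: 0.0848
gripper_force: 0.0
```

```bash
python3 - <<'E'
from h import *
im,d=viewer.get_image('top'); cv2.imwrite('pics/t2.png',cv2.resize(im[180:300,100:520,::-1],None,fx=1.8,fy=1.8))
q=pinpoint('top','ornament_red')[:1]; print(q,[ray('top',i['pixel'],.006) for i in q])
print(delta([.513,-.2115,.16],-15))
E
```

```text
[{'pixel': [373.4, 229.7], 'conf': 0.69}] [array([ 0.52809364, -0.15693726,  0.006     ])]
(array([-0.3847,  0.0717,  0.0137]), np.float64(0.0023), np.float64(-0.1))
```

View pics/t2.png

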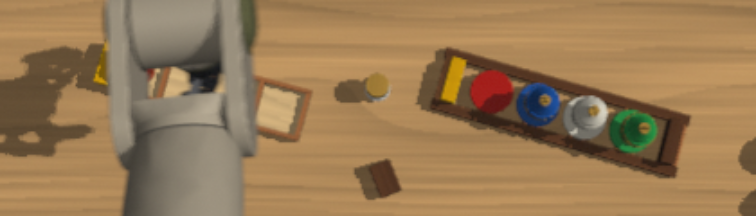

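The red disc is now bare at crop (491,92). Blue, white and green are still standing, and the arm hides the tray. Going to hover over blue.

>>> {"method": "move_arm", "body": {
  "plan": "-0.055 0.01 0 0 0 0 0.085;-0.055 0.01 0 0 0 0 0.085;-0.055 0.01 0 0 0 0 0.085;-0.055 0.01 0 0 0 0 0.085;-0.055 0.01 0 0 0 0 0.085;-0.055 0.01 0 0 0 0 0.085;-0.035 0.008 0 0 0 0 0.085;-0.02 0.004 0.014 0 0 0 0.085;0 0 0 0 0 0 0.085;0 0 0 0 0 0 0.085"
}}

```text
time_s: 14.92
position: [0.5151, -0.2065, 0.1583]
tool_rot: [[0.251, 0.968, -0.0], [0.968, -0.251, 0.001], [0.001, -0.001, -1.0]]
ft_force: [0.6, 0.3, -0.1]
grip_width: 0.0848
gripper_force: 0.0
```

```bash
python3 - <<'E'
from h import *
look('blue',.02,'w5',-15)
im,d=viewer.get_image('top'); h=cv2.cvtColor(im,cv2.COLOR_RGB2HSV)
m=cv2.inRange(h,(0,180,80),(6,255,255))|cv2.inRange(h,(174,180,80),(180,255,255)); m[:200]=0;m[300:]=0
n,l,st,ce=cv2.connectedComponentsWithStats(m)
for i in range(1,n):
    if st[i,4]>60: print(st[i],ce[i],ray('top',ce[i],.02).round(4),ray('top',ce[i],.05).round(4))
cv2.imwrite('pics/t3.png',cv2.resize(im[180:300,100:520,::-1],None,fx=1.8,fy=1.8))
E
```

```text
[ 0.5151 -0.2065  0.1583]
ornament_ [313.9, 233.0] 0.83 [ 0.51   -0.2094  0.02  ] (array([-0.004 , -0.0045,  0.1186]), np.float64(0.0084), np.float64(-0.5))
disc_ [319.9, 231.8] 0.74 [ 0.5147 -0.2119  0.012 ] (array([-0.0051,  0.0007,  0.1187]), np.float64(0.0083), np.float64(-0.5))
{'extent': [313.9, 249.3, 63.1, 63.7], 'conf': 0.8}
[165 208  20  18 212] [175.22641509 216.9009434 ] [0.5505 0.3209 0.02  ] [0.5464 0.3138 0.05  ]
[361 219  19  21 227] [368.73568282 227.47577093] [ 0.5316 -0.1443  0.02  ] [ 0.528  -0.1414  0.05  ]
```

View pics/w5.png

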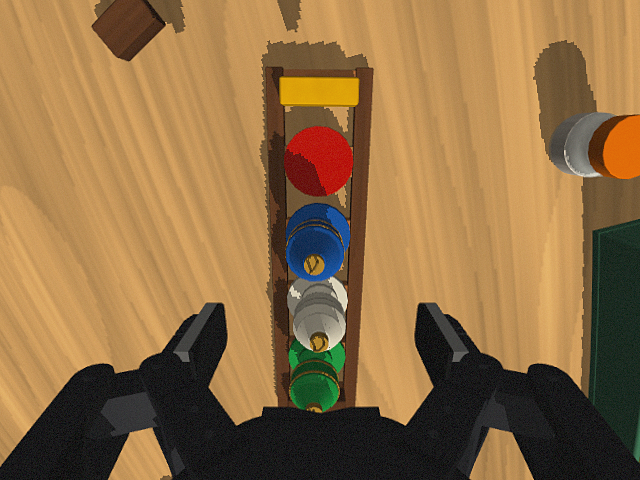

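View pics/t3.png

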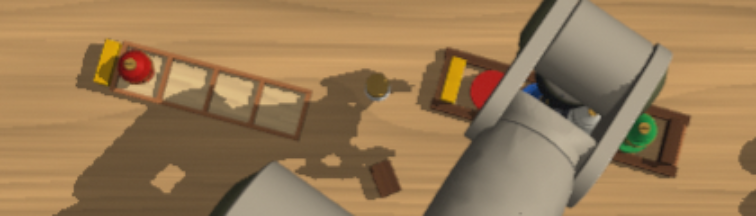

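Red stands upright in cell 1 (crop 135,66). The wrist view shows blue's cap at (314,265) with its disc around (318,232), so blue is at about (0.513,-0.211).

>>> {"method": "move_arm", "body": {
  "plan": "-0.005 -0.001 0.024 0 0 0 0.085;0 0 0.025 0 0 0 0.085;0 0 0.025 0 0 0 0.085;0 0 0.025 0 0 0 0.085;0 0 0.022 0 0 0 0.085;0 0 0 0 0 0 0.085;0 0 0 0 0 0 0.085;0 0 0 0 0 0 0.03;0 0 0 0 0 0 0.03;0 0 0 0 0 0 0.03;0 0 0 0 0 0 0.03;0 0 0 0 0 0 0.03",
  "grip_force": 20
}}

```text
time_s: 16.68
position: [0.5129, -0.2126, 0.0379]
tool_rot: [[0.252, 0.968, 0.001], [0.968, -0.252, -0.0], [-0.0, 0.001, -1.0]]
ft_force: [-1.1, 0.6, 5.4]
grip_width: 0.0433
gripper_force: 20.0
```

```bash
python3 - <<'E'
from h import *
C=np.array([.5265,.2265]);u=np.array([.247,.969])
print(delta([*(C+.032*u),.187],-14.5))
E
```

```text
(array([ 0.4603, -0.0976, -0.1493]), np.float64(-0.0019), np.float64(0.1))
```

>>> {"method": "move_arm", "body": {
  "plan": "0 0 -0.015 0 0 0 0.03;0 0 -0.035 0 0 0 0.03;0 0 -0.04 0 0 0 0.03;0 0 -0.04 0 0 0 0.03;0.03 -0.0065 -0.02 0 0 0 0.03;0.05 -0.011 0 0 0 0 0.03;0.056 -0.012 0 0 0 0 0.03;0.056 -0.012 0 0 0 0 0.03;0.056 -0.012 0 0 0 0 0.03;0.056 -0.012 0 0 0 0 0.03;0.056 -0.012 0 0 0 0 0.03;0.05 -0.011 0 0 0 0 0.03"
}}

```text
time_s: 18.18
position: [0.5302, 0.2086, 0.1882]
tool_rot: [[0.252, 0.968, 0.001], [0.968, -0.252, 0.0], [0.0, 0.001, -1.0]]
ft_force: [0.3, 0.0, -1.4]
grip_width: 0.0435
gripper_force: 20.6
```

>>> {"method": "move_arm", "body": {
  "plan": "0.03 -0.006 0 0 0 0 0.03;0.02 -0.003 0 0 0 0 0.03;0 0 0 0 0 0 0.03;0 0 0 0 0 0 0.03;0 0 0 0 0 0 0.03"
}}

```text
time_s: 18.8
position: [0.5346, 0.2561, 0.1875]
tool_rot: [[0.254, 0.967, 0.0], [0.967, -0.254, -0.0], [-0.0, 0.0, -1.0]]
ft_force: [1.2, 0.6, -0.4]
grip_width: 0.0432
gripper_force: 20.6
```

```bash
python3 - <<'E'
from h import *
s=env.observe(); c=viewer.calibration('wrist'); im,d=viewer.get_image('wrist'); cv2.imwrite('pics/w6.png',im[:,:,::-1])
C=np.array([.5265,.2265]);u=np.array([.247,.969])
print(s['position'],delta([*(C+.032*u),.0239],-14.5), pix('w',[*(C+.032*u),.006],c), pix('w',[*(C+.096*u),.101],c))
E
```

```text
[0.53460945 0.25614943 0.18749273] (array([ 0.0012, -0.0005,  0.1635]), np.float64(-0.0032), np.float64(0.2)) [318.33571714 215.44174474] [316.61745985 155.72931897]
```

View pics/w6.png

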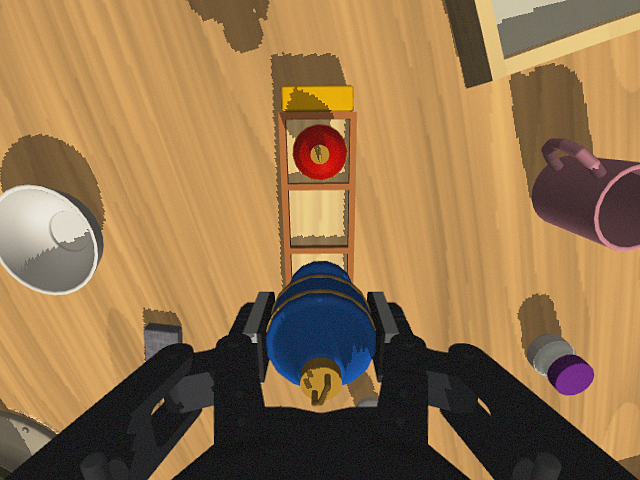

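Red is upright in cell 1 (cap 319,155). Cell 2 is centred near (320,217), as predicted.

>>> {"method": "move_arm", "body": {
  "plan": "0.001 0 0.025 0 0 0 0.03;0 0 0.035 0 0 0 0.03;0 0 0.035 0 0 0 0.03;0 0 0.03 0 0 0 0.03;0 0 0.02 0 0 0 0.03;0 0 0.01 0 0 0 0.03;0 0 0.006 0 0 0 0.03;0 0 0.002 0 0 0 0.03;0 0 0 0 0 0 0.03;0 0 0 0 0 0 0.03"
}}

```text
time_s: 20.1
position: [0.5349, 0.2583, 0.0248]
tool_rot: [[0.252, 0.968, 0.001], [0.968, -0.252, 0.0], [0.0, 0.001, -1.0]]
ft_force: [-0.3, -0.8, -0.8]
grip_width: 0.0432
gripper_force: 20.6
```

>>> {"method": "move_arm", "body": {
  "plan": "0 0 0.001 0 0 0 0.03;0 0 0 0 0 0 0.05;0 0 0 0 0 0 0.06;0 0 0 0 0 0 0.085;0 0 0 0 0 0 0.085;0 0 -0.01 0 0 0 0.085;0 0 -0.03 0 0 0 0.085;0 0 -0.04 0 0 0 0.085;0 0 -0.04 0 0 0 0.085;-0.03 0.006 -0.03 0 0 0 0.085;-0.05 0.01 0 0 0 0 0.085;-0.055 0.01 0 0 0 0 0.085"
}}

```text
time_s: 21.6
position: [0.5256, 0.1199, 0.1744]
tool_rot: [[0.251, 0.968, 0.002], [0.968, -0.251, -0.0], [0.0, 0.002, -1.0]]
ft_force: [0.8, -1.0, -0.1]
grip_width: 0.0849
gripper_force: 0.0
```

>>> {"method": "move_arm", "body": {
  "plan": "-0.055 0.01 0 0 0 0 0.085;-0.055 0.01 0 0 0 0 0.085;-0.055 0.01 0 0 0 0 0.085;-0.055 0.01 0 0 0 0 0.085;-0.055 0.01 0 0 0 0 0.085;-0.055 0.01 0 0 0 0 0.085;-0.038 0.007 0 0 0 0 0.085;-0.021 0.004 0.014 0 0 0 0.085;0 0 0 0 0 0 0.085;0 0 0 0 0 0 0.085"
}}

```text
time_s: 22.85
position: [0.4965, -0.2721, 0.1592]
tool_rot: [[0.251, 0.968, -0.0], [0.968, -0.251, 0.001], [0.001, -0.001, -1.0]]
ft_force: [-0.1, -0.1, -0.4]
grip_width: 0.0852
gripper_force: 0.0
```

```bash
python3 - <<'E'
from h import *
look('white',.02,'w7',-15)
E
```

```text
[ 0.4965 -0.2721  0.1592]
ornament_ [322.5, 230.1] 0.96 [ 0.4993 -0.2745  0.02  ] (array([-0.0017,  0.0031,  0.1196]), np.float64(0.0084), np.float64(-0.5))
{'extent': [322.2, 242.8, 56.9, 63.1], 'conf': 0.56}
```

View pics/w7.png

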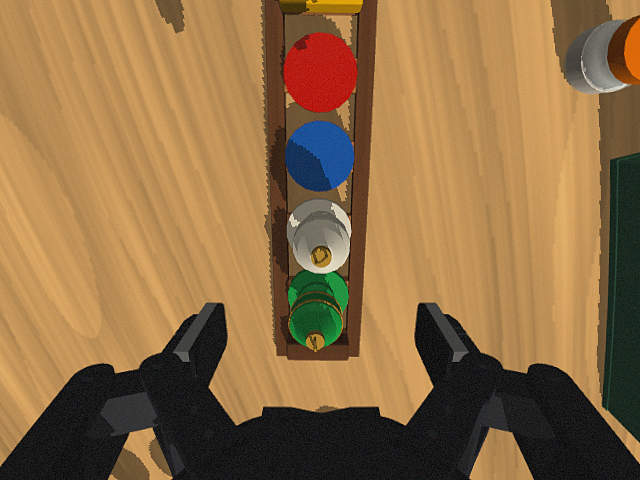

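White's cap is at (320,257) and its disc near (320,229), almost under the tool. Red's and blue's discs are bare. Grasping white.

>>> {"method": "move_arm", "body": {
  "plan": "-0.001 0.002 0.024 0 0 0 0.085;0 0 0.025 0 0 0 0.085;0 0 0.025 0 0 0 0.085;0 0 0.025 0 0 0 0.085;0 0 0.022 0 0 0 0.085;0 0 0 0 0 0 0.085;0 0 0 0 0 0 0.085;0 0 0 0 0 0 0.03;0 0 0 0 0 0 0.03;0 0 0 0 0 0 0.03;0 0 0 0 0 0 0.03;0 0 0 0 0 0 0.03",
  "grip_force": 20
}}

```text
time_s: 24.55
position: [0.4982, -0.2749, 0.0389]
tool_rot: [[0.252, 0.968, 0.001], [0.968, -0.252, -0.001], [-0.0, 0.001, -1.0]]
ft_force: [-1.6, 1.1, 5.7]
grip_width: 0.0434
gripper_force: 20.1
```

```bash
python3 - <<'E'
from h import *
C=np.array([.5265,.2265]);u=np.array([.247,.969])
print(delta([*(C-.032*u),.187],-14.5))
E
```

```text
(array([ 0.4603, -0.0988, -0.1483]), np.float64(-0.0019), np.float64(0.1))
```

>>> {"method": "move_arm", "body": {
  "plan": "0 0 -0.015 0 0 0 0.03;0 0 -0.035 0 0 0 0.03;0 0 -0.04 0 0 0 0.03;0 0 -0.04 0 0 0 0.03;0.03 -0.0065 -0.02 0 0 0 0.03;0.05 -0.011 0 0 0 0 0.03;0.056 -0.012 0 0 0 0 0.03;0.056 -0.012 0 0 0 0 0.03;0.056 -0.012 0 0 0 0 0.03;0.056 -0.012 0 0 0 0 0.03;0.056 -0.012 0 0 0 0 0.03;0.05 -0.011 0 0 0 0 0.03"
}}

```text
time_s: 26.05
position: [0.5156, 0.1463, 0.1892]
tool_rot: [[0.252, 0.968, 0.001], [0.968, -0.252, 0.0], [0.0, 0.001, -1.0]]
ft_force: [0.6, -0.2, -0.4]
grip_width: 0.0433
gripper_force: 20.6
```

>>> {"method": "move_arm", "body": {
  "plan": "0.03 -0.006 0 0 0 0 0.03;0.02 -0.004 0 0 0 0 0.03;0 0 0 0 0 0 0.03;0 0 0 0 0 0 0.03;0 0 0 0 0 0 0.03"
}}

```text
time_s: 26.68
position: [0.5189, 0.1942, 0.1884]
tool_rot: [[0.254, 0.967, -0.0], [0.967, -0.254, -0.0], [-0.0, -0.0, -1.0]]
ft_force: [0.5, -0.8, -0.6]
grip_width: 0.0433
gripper_force: 20.6
```

```bash
python3 - <<'E'
from h import *
s=env.observe(); c=viewer.calibration('wrist'); im,d=viewer.get_image('wrist'); cv2.imwrite('pics/w8.png',im[:,:,::-1])
C=np.array([.5265,.2265]);u=np.array([.247,.969])
print(s['position'],delta([*(C-.032*u),.0249],-14.5), pix('w',[*(C-.032*u),.006],c), pix('w',[*(C+.032*u),.101],c))
E
```

```text
[0.51889547 0.1942083  0.18842098] (array([ 0.0011, -0.0006,  0.1635]), np.float64(-0.0032), np.float64(0.2)) [318.24694433 215.28664915] [316.49256799 155.74613124]
```

View pics/w8.png

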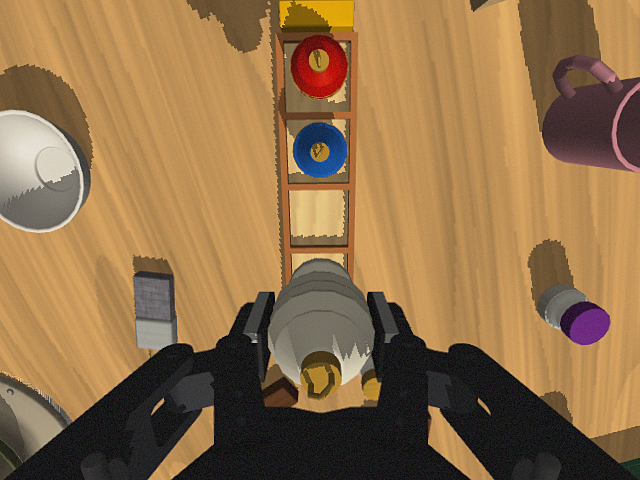

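Red and blue stand upright in cells 1 and 2. Cell 3 is centred near (319,216), as predicted. Placing white.

>>> {"method": "move_arm", "body": {
  "plan": "0.001 0 0.025 0 0 0 0.03;0 0 0.035 0 0 0 0.03;0 0 0.035 0 0 0 0.03;0 0 0.03 0 0 0 0.03;0 0 0.02 0 0 0 0.03;0 0 0.01 0 0 0 0.03;0 0 0.006 0 0 0 0.03;0 0 0.002 0 0 0 0.03;0 0 0 0 0 0 0.03;0 0 0 0 0 0 0.03"
}}

```text
time_s: 27.98
position: [0.5192, 0.1962, 0.0258]
tool_rot: [[0.252, 0.968, 0.001], [0.968, -0.252, 0.0], [0.0, 0.001, -1.0]]
ft_force: [-0.4, -0.6, -0.6]
grip_width: 0.0433
gripper_force: 20.6
```

>>> {"method": "move_arm", "body": {
  "plan": "0 0 0.001 0 0 0 0.03;0 0 0 0 0 0 0.05;0 0 0 0 0 0 0.06;0 0 0 0 0 0 0.085;0 0 0 0 0 0 0.085;0 0 -0.01 0 0 0 0.085;0 0 -0.03 0 0 0 0.085;0 0 -0.04 0 0 0 0.085;0 0 -0.04 0 0 0 0.085;-0.03 0.006 -0.03 0 0 0 0.085;-0.05 0.01 0 0 0 0 0.085;-0.055 0.01 0 0 0 0 0.085"
}}

```text
time_s: 29.48
position: [0.51, 0.0578, 0.1754]
tool_rot: [[0.251, 0.968, 0.002], [0.968, -0.251, -0.0], [0.0, 0.002, -1.0]]
ft_force: [0.7, -0.6, -0.3]
grip_width: 0.085
gripper_force: 0.0
```

```bash
python3 -c "
from h import *
print(delta([.481,-.335,.16],-15), env.observe()['q'])"
```

```text
(array([-0.3875,  0.0705,  0.0155]), np.float64(0.0081), np.float64(-0.5)) [-6.76397839e+00  2.09707510e+01  8.55861083e+01 -1.80651212e-03
  7.33384657e+01  7.77370689e+00]
```

>>> {"method": "move_arm", "body": {
  "plan": "-0.055 0.01 0 0 0 0 0.085;-0.055 0.01 0 0 0 0 0.085;-0.055 0.01 0 0 0 0 0.085;-0.055 0.01 0 0 0 0 0.085;-0.055 0.01 0 0 0 0 0.085;-0.055 0.01 0 0 0 0 0.085;-0.038 0.007 0 0 0 0 0.085;-0.021 0.004 0.014 0 0 0 0.085;0 0 0 0 0 0 0.085;0 0 0 0 0 0 0.085"
}}

```text
time_s: 30.72
position: [0.4809, -0.3341, 0.1603]
tool_rot: [[0.251, 0.968, -0.0], [0.968, -0.251, 0.001], [0.001, -0.0, -1.0]]
ft_force: [-0.2, 0.1, -1.0]
grip_width: 0.0852
gripper_force: 0.0
```

```bash
python3 - <<'E'
from h import *
look('green',.02,'w9',-15)
E
```

```text
[ 0.4809 -0.3341  0.1603]
ornament_ [313.1, 234.9] 0.72 [ 0.4744 -0.339   0.02  ] (array([-0.0064, -0.0053,  0.1207]), np.float64(0.0083), np.float64(-0.5))
disc_ [320.6, 225.2] 0.94 [ 0.4826 -0.3342  0.012 ] (array([0.0005, 0.0013, 0.1208]), np.float64(0.0082), np.float64(-0.5))
{'extent': [313.9, 247.6, 61.9, 58.8], 'conf': 0.57}
```

View pics/w9.png

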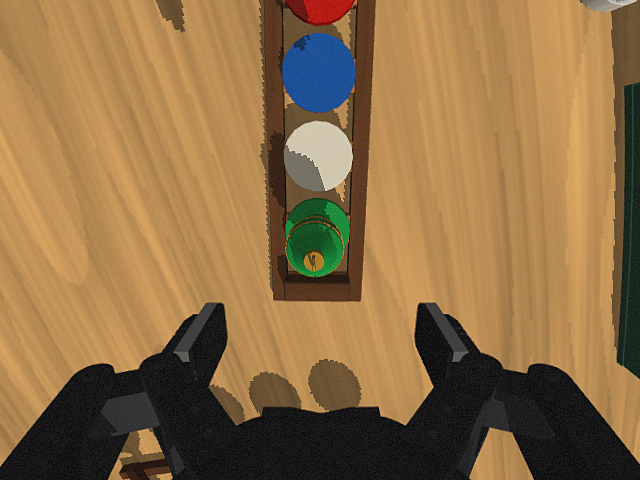

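Green's cap is at (314,262), slightly left of centre. The other three discs are bare. Grasping green.

>>> {"method": "move_arm", "body": {
  "plan": "-0.003 -0.003 0.024 0 0 0 0.085;0 0 0.025 0 0 0 0.085;0 0 0.025 0 0 0 0.085;0 0 0.025 0 0 0 0.085;0 0 0.023 0 0 0 0.085;0 0 0 0 0 0 0.085;0 0 0 0 0 0 0.085;0 0 0 0 0 0 0.03;0 0 0 0 0 0 0.03;0 0 0 0 0 0 0.03;0 0 0 0 0 0 0.03;0 0 0 0 0 0 0.03",
  "grip_force": 20
}}

```text
time_s: 32.42
position: [0.4772, -0.3376, 0.039]
tool_rot: [[0.252, 0.968, 0.001], [0.968, -0.252, -0.001], [-0.0, 0.001, -1.0]]
ft_force: [-1.6, 0.7, 5.2]
grip_width: 0.0435
gripper_force: 20.1
```

```bash
python3 - <<'E'
from h import *
C=np.array([.5265,.2265]);u=np.array([.247,.969])
print(delta([*(C-.096*u),.187],-14.5))
E
```

```text
(array([ 0.4623, -0.0939, -0.1483]), np.float64(-0.0019), np.float64(0.1))
```

>>> {"method": "move_arm", "body": {
  "plan": "0 0 -0.015 0 0 0 0.03;0 0 -0.035 0 0 0 0.03;0 0 -0.04 0 0 0 0.03;0 0 -0.04 0 0 0 0.03;0.03 -0.006 -0.02 0 0 0 0.03;0.05 -0.01 0 0 0 0 0.03;0.056 -0.0115 0 0 0 0 0.03;0.056 -0.0115 0 0 0 0 0.03;0.056 -0.0115 0 0 0 0 0.03;0.056 -0.0115 0 0 0 0 0.03;0.056 -0.0115 0 0 0 0 0.03;0.05 -0.01 0 0 0 0 0.03"
}}

```text
time_s: 33.92
position: [0.4994, 0.0823, 0.1892]
tool_rot: [[0.252, 0.968, 0.001], [0.968, -0.252, -0.0], [0.0, 0.001, -1.0]]
ft_force: [0.0, -0.4, -1.1]
grip_width: 0.0435
gripper_force: 20.7
```

>>> {"method": "move_arm", "body": {
  "plan": "0.03 -0.006 0 0 0 0 0.03;0.022 -0.0045 0 0 0 0 0.03;0 0 0 0 0 0 0.03;0 0 0 0 0 0 0.03;0 0 0 0 0 0 0.03"
}}

```text
time_s: 34.55
position: [0.5027, 0.1324, 0.1885]
tool_rot: [[0.253, 0.967, 0.0], [0.967, -0.253, -0.0], [-0.0, 0.0, -1.0]]
ft_force: [0.1, -1.0, -1.2]
grip_width: 0.0432
gripper_force: 20.7
```

```bash
python3 - <<'E'
from h import *
s=env.observe(); c=viewer.calibration('wrist'); im,d=viewer.get_image('wrist'); cv2.imwrite('pics/w10.png',im[:,:,::-1])
C=np.array([.5265,.2265]);u=np.array([.247,.969])
print(s['position'],delta([*(C-.096*u),.025],-14.5), pix('w',[*(C-.096*u),.006],c), pix('w',[*(C-.032*u),.101],c))
E
```

```text
[0.5026961  0.13242447 0.18849178] (array([ 1.000e-03, -1.000e-04,  1.635e-01]), np.float64(-0.0031), np.float64(0.2)) [318.6960423  215.39219668] [317.20184279 155.92264166]
```

View pics/w10.png

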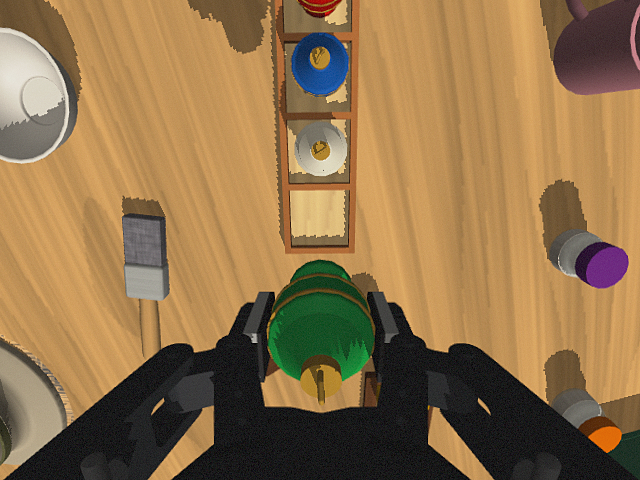

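White is upright in cell 3 (cap 320,150), and cell 4 is centred near (319,217). Placing green, then retreating.

>>> {"method": "move_arm", "body": {
  "plan": "0.001 0 0.025 0 0 0 0.03;0 0 0.035 0 0 0 0.03;0 0 0.035 0 0 0 0.03;0 0 0.03 0 0 0 0.03;0 0 0.02 0 0 0 0.03;0 0 0.01 0 0 0 0.03;0 0 0.006 0 0 0 0.03;0 0 0.002 0 0 0 0.03;0 0 0 0 0 0 0.03;0 0 0 0 0 0 0.03"
}}

```text
time_s: 35.85
position: [0.5031, 0.1342, 0.0258]
tool_rot: [[0.252, 0.968, 0.001], [0.968, -0.252, 0.0], [0.0, 0.001, -1.0]]
ft_force: [0.2, 0.2, -0.8]
grip_width: 0.0434
gripper_force: 20.7
```

>>> {"method": "move_arm", "body": {
  "plan": "0 0 0.001 0 0 0 0.03;0 0 0 0 0 0 0.05;0 0 0 0 0 0 0.06;0 0 0 0 0 0 0.085;0 0 0 0 0 0 0.085;0 0 -0.01 0 0 0 0.085;0 0 -0.03 0 0 0 0.085;0 0 -0.04 0 0 0 0.085;0 0 -0.04 0 0 0 0.085;-0.03 0.006 -0.04 0 0 0 0.085;-0.05 0.01 -0.04 0 0 0 0.085;-0.055 0.01 -0.04 0 0 0 0.085"
}}

```text
time_s: 37.35
position: [0.494, 0.0028, 0.2614]
tool_rot: [[0.251, 0.968, 0.001], [0.968, -0.251, -0.0], [0.0, 0.001, -1.0]]
ft_force: [0.4, 0.3, -0.2]
grip_width: 0.085
gripper_force: 0.0
```

>>> {"method": "move_arm", "body": {
  "plan": "-0.05 0.01 0 0 0 0 0.085;-0.05 0.01 0 0 0 0 0.085;-0.05 0.01 0 0 0 0 0.085;0 0 0 0 0 0 0.085;0 0 0 0 0 0 0.085;0 0 0 0 0 0 0.085"
}}

```text
time_s: 38.1
position: [0.4857, -0.1476, 0.2596]
tool_rot: [[0.251, 0.968, 0.0], [0.968, -0.251, 0.0], [0.0, 0.0, -1.0]]
ft_force: [1.4, 1.3, -0.4]
grip_width: 0.0849
gripper_force: 0.0
```

```bash
python3 - <<'E'
from h import *
im,d=viewer.get_image('scene'); cv2.imwrite('pics/s9.png',cv2.resize(im[190:310,320:560,::-1],None,fx=3,fy=3))
E
```

```text
(no output)
```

View pics/s9.png

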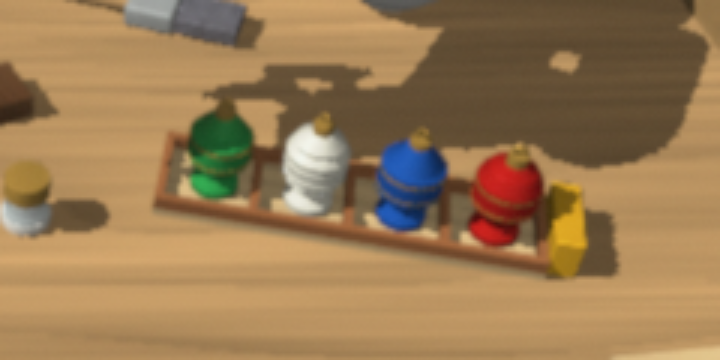

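All four stand upright in their cells: red (505,200) beside the yellow block (568,230), then blue (410,180), white (315,165) and green (220,150). Handing in.

```bash
python3 -c "
from rig import env
print(env.close_job())"
```

```text
the job is handed in; nothing more can be done
None
```

I moved red, blue, white and green, in that order, into cells 1 to 4 starting at the tray's yellow block; the last picture shows all four upright, and I handed the job in at about 38 s of the 109 s allowed (no verdict was returned).

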